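# Pack the tins into their gift boxes

### The arm

A 6-joint arm with a two-finger parallel gripper is mounted at the origin on the work surface. World frame = base frame: x ahead of the robot, y to its left, z up, the work surface at z = 0. Lengths are in mm, angles in rad, forces in N, time in s.
With the tool pointing down it reaches from about 350 to 975 mm from the base axis. Payload 7.1 kg.
Tool frame: the origin (TCP) lies midway between the tips of the shut fingers; the grasp point (between the pads) lies ctrl.grip_point_offset behind it (ctrl.grip_point_offset is the distance from the TCP to the grasp point, in mm); z points along the fingers, y is the line along which they close (so a half turn about z gives the same grasp; the last joint's range is limited). The gripper opens to 88 mm and grips with 3 to 60 N. Pads are 20 mm wide; open, the fingers measure 115 mm over their backs; the gripper's body (75 mm by 178 mm) begins 61 mm behind the grasp point.
Start: joints at [1.284, 0.423, 1.63, -0, 1.089, -0.019], TCP at [165.35, 602.714, 222.675] pointing down, gripper open.
Joint ranges: [-3, 3], [-0.9, 2.11], [0.09, 2.58], [-1.31, 4.45], [0.11, 2.69], [-2.54, 2.54]. Speed limits (rad/s): [2.39, 2.39, 3.01, 3.14, 3.14, 3.14].

### API

Orientations are given as a rotation vector (axis times angle).
In Python, from workcell import ctrl gives the robot as it stands.
- The arm moves only by the tool apply_moves, never from a script. Its argument "targets" is a list of rows, each an object of numbers: "tx", "ty", "tz": the shift along the world's x, y, z in m; "spin": the turn about the world's z in degrees. In form: [{"tx": .., "ty": .., "tz": .., "spin": ..}, ...]. A call has exactly 8 rows; each row is the pose to reach, as a shift and turn from the pose commanded when the call began; what a row does not reach only later rows make up. A row lasts 1/10 s, in which the tool goes at most 50 mm and 8.59 degrees, less where a joint would pass 70% of its speed; a pose out of reach is approached as far as the arm can. A call with a gripper value outside its range is refused whole. "gripper" is the closure, from -1 (fully open) to 1 (shut), set as the call begins (left out, the last holds). The fingers move at their own pace and stop on an object; the grip force is fixed at half the most. Time passes only in rows, so rows that repeat a pose let the fingers close, or fill a call up. It gives the time, the measured TCP pose, the force, the opening and the grip force at its end, in the units of the state.
- ctrl.get_obs(): the state, without advancing time (a new reading comes with each control period).
- ctrl.get_image(name): name is "side" or "top" or "wrist"; returns the picture (400x640x3 uint8, red, green, blue); there is no depth.
- ctrl.get_calibration(name): a dict with "fov_y" (degrees; the focal length in pixels is half the picture's height over the tangent of half this angle, whatever the lens; pixels are square), "cx", "cy" (the principal point, pixels), "rvec" (rotation vector, rad) and "tvec" (3), from world to camera coordinates, as OpenCV has them. Camera axes: x right, y down, z forward; pixel columns grow to the right and rows downward; lengths in mm; the calibration is good to about 2 mm. A picture is of the moment at which its call begins: read the wrist's pose just before it. get_calibration takes no time and is no camera call; for the wrist camera it gives the pose at the moment of the call.
- ctrl.close_job(): hands the job in; it is judged then, once.
Trained networks look in the newest picture that a camera, given by its name, has taken for a name from the list of things; names that differ only in an ending like _2 or _b are one class to them, and where a whole thing is asked for, a point or a joint stands for the part that bears it (a point fixed in the world has none). Each returns a list of dicts, best first, with "score" (0 to 1); they miss things now and then, are a little off and sometimes report something else, mostly with a low value. They report only what shows in the picture. A call takes as long as a camera call. They do not tell look-alikes from the thing itself.
- ctrl.outline_of(name, camera): "pixels" (400x640 bool, what is visible of it) and "box" ([left, top, right, bottom] in pixels, round what is visible of it).
- ctrl.pinpoint(name, camera): "uv" ([column, row] in pixels: a listed point, or the origin of a listed thing).
The state is a dict: "t": time; "qpos": joint angles; "qvel": joint speeds; "joint_torque": joint torques, N m; "ee_pos": TCP position; "orientation": TCP orientation; "ft_force": force on the tool from outside, world axes, zero at the start; "moment": the same for the moment, N m; "width": finger opening in mm; "grasp_force": force on a finger pad.
Only numpy, scipy, OpenCV 4.12 (cv2) and the standard library are available. Lean on these libraries where they do the work, as an engineer would, in place of code of your own. Each camera call takes 0.05 s, during which the arm holds its last target. There are 200 camera calls.

### The job

Pack the four metal tins into the open gift boxes: put each tin, lid up, into the box whose cut-out matches it in shape and size (large round, medium round, small round, oblong), sitting right down on the bottom of the cut-out. The white plastic jar and the amber dropper bottle standing among them are not part of these boxes: leave them standing where they are.

Things in the scene. Friction and masses are not known exactly. Their poses are not given: they have to be found in the camera images.
- tin_large: Loose aluminium screw-lid tin, round, 66 mm across and 30 mm high, about 110 g, lid uppermost; the largest of the three round tins. Origin: centre of its underside, z up.
- tin_medium: Loose aluminium screw-lid tin, round, 52 mm across and 26 mm high, about 70 g, lid uppermost; the middle-sized of the three round tins. Origin: centre of its underside, z up.
- tin_small: Loose aluminium screw-lid tin, round, 38 mm across and 24 mm high, about 40 g, lid uppermost; the smallest of the three round tins. Origin: centre of its underside, z up.
- tin_oblong: Loose aluminium hinged-lid tin, oblong with slightly rounded corners, 54 mm (its x) by 80 mm (its y), 24 mm high, about 80 g, lid uppermost. Origin: centre of its underside, z up; it may lie in the cut-out either way round.
- box_large: Open cream gift box, fixed, 124 mm (its x) by 104 mm (its y), walls 25 mm high, filled with a brown card insert, its top 24 mm above the table. A round cut-out 76 mm across (large tin) is cut 10 mm deep, its floor 14 mm above the table. Origin: on the table under the cut-out's centre (box from -52 to +72 mm in x); z up. A flat wooden spatula lies along its +x side.
- box_medium: Open cream gift box, fixed, 124 mm (its x) by 104 mm (its y), walls 25 mm high, filled with a brown card insert, its top 24 mm above the table. A round cut-out 62 mm across (medium tin) is cut 10 mm deep, its floor 14 mm above the table. Origin: on the table under the cut-out's centre (box from -52 to +72 mm in x); z up. A flat wooden spatula lies along its +x side.
- box_small: Open cream gift box, fixed, 124 mm (its x) by 104 mm (its y), walls 25 mm high, filled with a brown card insert, its top 24 mm above the table. A round cut-out 48 mm across (small tin) is cut 10 mm deep, its floor 14 mm above the table. Origin: on the table under the cut-out's centre (box from -52 to +72 mm in x); z up. A flat wooden spatula lies along its +x side.
- box_oblong: Open cream gift box, fixed, 124 mm (its x) by 104 mm (its y), walls 25 mm high, filled with a brown card insert, its top 24 mm above the table. An oblong cut-out 64 mm (its x) by 90 mm (its y) (oblong tin) is cut 10 mm deep, its floor 14 mm above the table. Origin: on the table under the cut-out's centre (box from -52 to +72 mm in x); z up. A flat wooden spatula lies along its +x side.
- jar: Loose white plastic jar with a black screw cap, 48 mm across, 36 mm high; not to be moved. Origin: centre of its underside, z up.
- dropper: Loose small amber glass dropper bottle, 26 mm across, 64 mm high with its black cap and rubber bulb; not to be moved. Origin: centre of its underside, z up.
Things that resemble listed ones, but are neither listed nor needed, are in the scene too. Leave any blue look-alike of the tin_small alone.

How it is judged (in metres and radians):
At the end, for the whole second after the job is handed in: Each of the four tins rests in the cut-out of its own box: within 10 mm of the centre of the cut-out, its underside on the cut-out's floor (10 to 18 mm above the table), lid up and level to 0.1 rad, and at rest (horizontal distance between tin_large and box_large below 0.01 m and z of tin_large in the frame of box_large between 0.01 and 0.018 m and angle between each of tin_large, tin_medium, tin_small, tin_oblong's own z axis and vertical below 0.1 rad and linear speed of each of tin_large, tin_medium, tin_small, tin_oblong below 0.02 m/s and horizontal distance between tin_medium and box_medium below 0.01 m and z of tin_medium in the frame of box_medium between 0.01 and 0.018 m and horizontal distance between tin_small and box_small below 0.01 m and z of tin_small in the frame of box_small between 0.01 and 0.018 m and horizontal distance between tin_oblong and box_oblong below 0.01 m and z of tin_oblong in the frame of box_oblong between 0.01 and 0.018 m); the robot touches nothing.
It fails at once if the white jar is shifted by more than 30 mm or tipped over (distance of jar from where it was at the start of the episode above 0.03 m or angle between jar's own z axis and vertical above 0.5 rad).
It fails at once if the dropper bottle is shifted by more than 30 mm or tipped over (distance of dropper from where it was at the start of the episode above 0.03 m or angle between dropper's own z axis and vertical above 0.5 rad).
It also fails if it takes over 99 s, if anything falls off the work surface, if the arm or the gripper's body presses on something with over 40 N, if the wrist force passes 120 N, or if a joint passes its speed limit or range.

## Working session

There is one attempt and no reset: what is moved stays moved. The work goes in short steps, Python scripts to look and compute and a tool call to move; the robot and the scene stay as the last step left them, time stands still between calls to the robot, and variables do not carry over. Pictures are saved under pics/ and viewed, at most 16 in all, crops included, and the job is handed in when it is done.

Besides the shell and the picture viewer there is one more tool, called in YAML: its name, and indented under it one key for each argument. apply_moves: Moves the arm, as the interface text tells. Its arguments: {"type":"object","properties":{"targets":{"type":"array"},"gripper":{"type":"number"}},"required":["targets"]}

```bash
mkdir -p pics
cat > h.py <<'E'
import numpy as np, cv2
from workcell import ctrl
def cam(n):
    c=ctrl.get_calibration(n); f=200/np.tan(np.radians(c["fov_y"])/2)
    K=np.array([[f,0,c["cx"]],[0,f,c["cy"]],[0,0,1.]]); R=cv2.Rodrigues(np.array(c["rvec"],float))[0]
    return K,R,np.array(c["tvec"],float).reshape(3)
def w(uv,z,C):
    K,R,t=C; d=R.T@np.linalg.inv(K)@np.array([uv[0],uv[1],1.]); o=-R.T@t
    return (o+d*(z-o[2])/d[2])
def px(p,C):
    K,R,t=C; q=K@(R@np.array(p,float)+t); return q[:2]/q[2]
def save(n,f):
    im=ctrl.get_image(n); cv2.imwrite("pics/"+f,im[:,:,::-1]); return im
E
python3 - <<'E'
from h import *
print(ctrl.grip_point_offset, ctrl.get_obs())
for n in("top","side"):
    save(n,n+"0.png"); C=cam(n); print(n,ctrl.get_calibration(n), -C[1].T@C[2])
    if n=="top":
        for k,z in dict(tin_large=0,tin_medium=0,tin_small=0,tin_oblong=0,jar=0,dropper=0,box_large=0,box_medium=0,box_small=0,box_oblong=0).items():
            for d in ctrl.pinpoint(k,n): print(k,round(d["score"],2),np.round(d["uv"]),np.round(w(d["uv"],z,C)))
E
```

```text
18.700000000000003 {'t': 0.0, 'qpos': array([ 1.28401967e+00,  4.23852203e-01,  1.63071714e+00, -5.46203256e-06,
        1.08859665e+00, -1.89858093e-02]), 'qvel': array([-5.22468238e-04,  2.09769644e-04, -5.43995549e-04, -1.77747261e-03,
       -9.01994042e-06, -2.85651254e-04]), 'joint_torque': array([ 3.28753276e-04, -5.44624472e+01, -2.73667556e+01,  6.42530713e-02,
        2.27923715e-02, -1.14957570e-04]), 'ee_pos': array([165.18117302, 602.17979353, 221.88394658]), 'orientation': array([-4.19353695e-01, -3.11324036e+00,  2.44354686e-03]), 'ft_force': array([0.31331712, 0.15625999, 0.09234797]), 'moment': array([-0.03883528,  0.02034287, -0.00808686]), 'grasp_force': 0.0, 'width': 88.10139733617449}
top {'fov_y': 57.76252643268042, 'cx': 314.37007195037205, 'cy': 194.97619221370675, 'rvec': array([ 2.09875939, -2.09803061,  0.23179231]), 'tvec': array([ -7.0885778 , 544.17323311, 909.4985383 ])} [ 325.77723199  -13.47289264 1008.48898012]
tin_large 0.91 [186. 244.] [419. 350.   0.]
tin_medium 0.76 [237. 239.] [432. 209.   0.]
tin_small 0.68 [455. 252.] [ 399. -393.    0.]
tin_small 0.43 [409. 215.] [ 502. -273.    0.]
tin_small 0.34 [289. 231.] [455.  64.   0.]
tin_oblong 0.9 [291. 231.] [455.  58.   0.]
jar 0.76 [379. 220.] [ 486. -189.    0.]
dropper 0.42 [341. 231.] [455. -81.   0.]
box_large 0.98 [333. 174.] [622. -61.   0.]
box_large 0.44 [186. 242.] [425. 351.   0.]
box_medium 0.27 [278. 162.] [658. 100.   0.]
box_small 0.85 [277. 163.] [654. 102.   0.]
box_oblong 0.94 [220. 170.] [633. 266.   0.]
side {'fov_y': 55.05590625735315, 'cx': 318.80951731467155, 'cy': 205.04855876640474, 'rvec': array([ 2.14696675, -0.34631907,  0.21812495]), 'tvec': array([-522.28601804,  116.13115918,  734.94523051])} [ 303.7039373  -679.78227044  521.60675407]
```

View pics/top0.png

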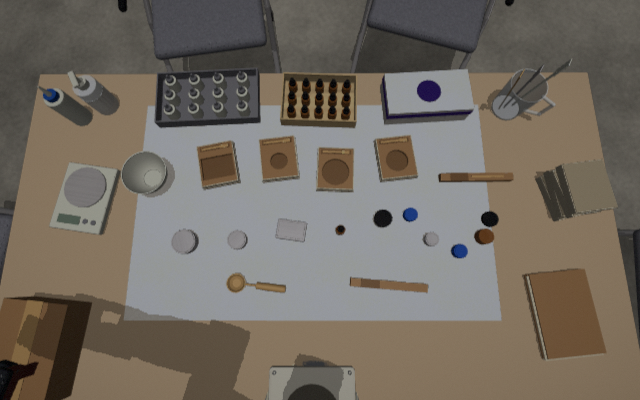

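View pics/side0.png

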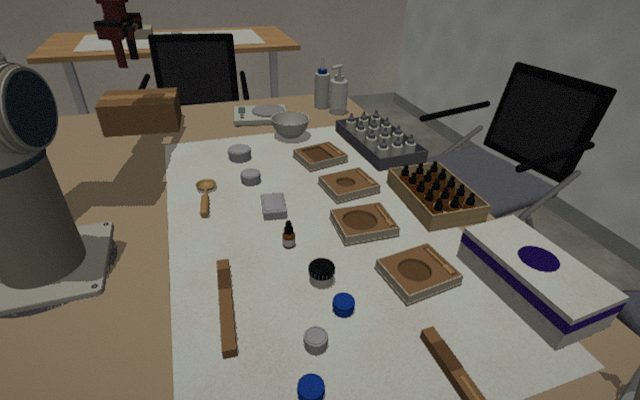

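The top view shows the boxes in a row: oblong (218,165), small (279,160), large (336,170) and medium (396,160). The tins are large (184,242), medium (237,240), oblong (291,230) and small silver (431,239). The jar is at (383,218), the dropper at (340,230), and the blue look-alikes at (410,214) and (460,251).

Run:
```python
from h import *
C=cam("top"); im=save("top","t1.png")
o=ctrl.get_obs(); R=cv2.Rodrigues(o["orientation"])[0]; print("tool x,y",R[:,0].round(2),R[:,1].round(2),"tcp px",px(o["ee_pos"],C))
W=cam("wrist"); print("wrist cam in tool", R.T@(-W[1].T@W[2]-o["ee_pos"]), (R.T@W[1].T).round(2), ctrl.get_calibration("wrist")["fov_y"])
for k,h in dict(tin_large=30,tin_medium=26,tin_small=24,tin_oblong=24,jar=36,dropper=64,box_large=25,box_medium=25,box_small=25,box_oblong=25).items():
    for d in ctrl.outline_of(k,"top")[:3]:
        ys,xs=np.nonzero(d["pixels"])
        c=cv2.findContours(d["pixels"].astype(np.uint8),0,2)[0]; c=max(c,key=cv2.contourArea)
        # contour -> world at mid height
        P=np.array([w(p[0],h*.7,C)[:2] for p in c],np.float32)
        print(k,round(d["score"],2),"px",xs.mean().round(),ys.mean().round(),"w",[np.round(v,1) for v in cv2.minAreaRect(P)])
big=cv2.resize(im[120:280,150:500],None,fx=2.28,fy=2.28,interpolation=cv2.INTER_CUBIC)
cv2.imwrite("pics/crop.png",big[:,:,::-1])
```

```text
tool x,y [-0.96  0.26 -0.  ] [0.26 0.96 0.  ] tcp px [ 12.40760143 359.65059863]
wrist cam in tool [  72.88376931    0.30074005 -161.47990855] [[ 0.   -0.96 -0.27]
 [ 1.    0.   -0.  ]
 [ 0.   -0.27  0.96]] 66.68645332529775
tin_large 0.83 px 184.0 241.0 w [array([425.4, 348.2]), array([66.2, 70.8]), np.float64(4.2)]
tin_large 0.7 px 382.0 218.0 w [array([ 490. , -194.2]), array([47.6, 47.3]), np.float64(90.0)]
tin_medium 0.87 px 237.0 239.0 w [array([431.1, 204.6]), array([43.6, 49.6]), np.float64(0.0)]
tin_small 0.76 px 431.0 238.0 w [array([ 434.1, -324.7]), array([32.7, 38.9]), np.float64(0.0)]
tin_small 0.72 px 458.0 251.0 w [array([ 399.1, -396.4]), array([34.6, 37.8]), np.float64(42.4)]
tin_small 0.61 px 410.0 214.0 w [array([ 501.9, -271.4]), array([39.5, 36.5]), np.float64(90.0)]
tin_oblong 0.62 px 291.0 229.0 w [array([458.8,  57.6]), array([79.8, 53.7]), np.float64(81.1)]
tin_oblong 0.42 px 184.0 241.0 w [array([427.2, 349.3]), array([62.7, 72. ]), np.float64(0.0)]
dropper 0.38 px 340.0 229.0 w [array([453.6, -75.3]), array([26.7, 29.6]), np.float64(89.3)]
box_large 0.77 px 335.0 168.0 w [array([633. , -64.3]), array([103.7, 131.6]), np.float64(88.0)]
box_medium 0.85 px 395.0 157.0 w [array([ 665.9, -238.9]), array([131.8, 111.2]), np.float64(6.5)]
box_small 0.86 px 279.0 158.0 w [array([664.4,  95.8]), array([132.9, 106.2]), np.float64(7.1)]
box_oblong 0.67 px 218.0 164.0 w [array([646.9, 270.4]), array([133.6, 109.8]), np.float64(11.2)]
```

View pics/crop.png

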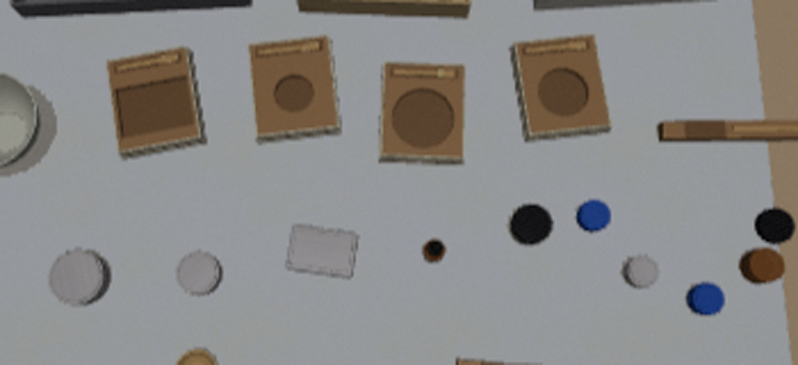

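apply_moves:
  targets:
    - {"tx":0.035,"ty":-0.033,"tz":-0.01,"spin":2}
    - {"tx":0.07,"ty":-0.067,"tz":-0.02,"spin":4}
    - {"tx":0.105,"ty":-0.1,"tz":-0.03,"spin":6}
    - {"tx":0.14,"ty":-0.135,"tz":-0.04,"spin":8}
    - {"tx":0.175,"ty":-0.17,"tz":-0.05,"spin":10}
    - {"tx":0.21,"ty":-0.205,"tz":-0.06,"spin":12}
    - {"tx":0.242,"ty":-0.235,"tz":-0.07,"spin":14}
    - {"tx":0.262,"ty":-0.254,"tz":-0.072,"spin":15}
  gripper: -1

```text
t: 1.95
ee_pos: [428.8, 346.1, 149.8]
orientation: [-0.01, -3.141, 0.002]
ft_force: [-0.6, 0.4, -0.2]
width: 88.1
grasp_force: 0.0
```

```bash
cat >> h.py <<'E'
def rect(k,cam_,h,frac,C=None,near=None):
    "detections -> world min-area rect of outline projected at z=h*frac"
    for d in ctrl.outline_of(k,cam_)[:3]:
        c=cv2.findContours(d["pixels"].astype(np.uint8),0,2)[0]; c=max(c,key=cv2.contourArea)
        P=np.array([w(p[0],h*frac,C)[:2] for p in c],np.float32)
        M=cv2.moments(d["pixels"].astype(np.uint8),True); uv=(M["m10"]/M["m00"],M["m01"]/M["m00"])
        print(k,round(d["score"],2),np.round(uv),"centroid",w(uv,h*frac,C)[:2].round(1),"rect",[np.round(v,1) for v in cv2.minAreaRect(P)])
E
python3 - <<'E'
from h import *
o=ctrl.get_obs();print(o["t"],o["ee_pos"],o["orientation"])
C=cam("wrist"); save("wrist","w1.png")
rect("tin_large","wrist",30,1,C); rect("tin_medium","wrist",26,1,C)
for k in("tin_large","tin_medium"):
  for d in ctrl.pinpoint(k,"wrist"): print(k,d["score"],d["uv"],w(d["uv"],0,C))
E
```

```text
1.95 [428.82906835 346.1342298  149.75826771] [-1.04556544e-02 -3.14079736e+00  1.67537450e-03]
tin_large 0.92 [323. 196.] centroid [424.2 348.1] rect [array([425. , 348.2]), array([64. , 65.6]), np.float64(89.7)]
tin_medium 0.83 [181. 200.] centroid [428.8 209.8] rect [array([429.2, 210. ]), array([50.1, 61.1]), np.float64(26.1)]
tin_large 0.56 [323.2, 191.6] [427.04725749 347.93856904   0.        ]
tin_medium 0.88 [186.7, 194.0] [428.86158602 204.29543759   0.        ]
```

View pics/w1.png

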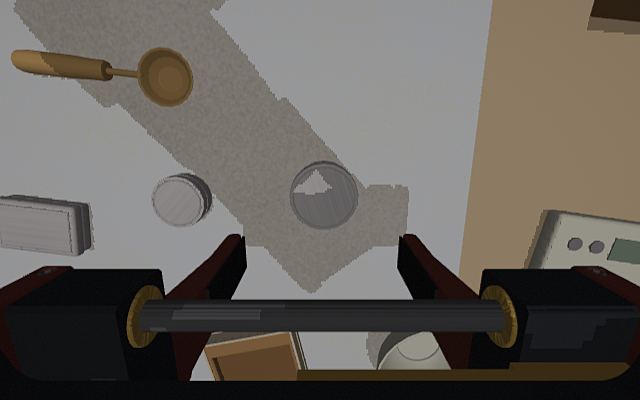

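The large tin shows at (323,196) between the fingers, the medium at (181,200), and the oblong at the left edge. The wrist measurement agrees with the top view (large ≈ 425.5, 348).

apply_moves:
  targets:
    - {"tx":-0.002,"ty":0.0005,"tz":-0.03,"spin":0}
    - {"tx":-0.002,"ty":0.0005,"tz":-0.065,"spin":0}
    - {"tx":-0.002,"ty":0.0005,"tz":-0.095,"spin":0}
    - {"tx":-0.002,"ty":0.0005,"tz":-0.115,"spin":0}
    - {"tx":-0.002,"ty":0.0005,"tz":-0.128,"spin":0}
    - {"tx":-0.002,"ty":0.0005,"tz":-0.137,"spin":0}
    - {"tx":-0.002,"ty":0.0005,"tz":-0.137,"spin":0}
    - {"tx":-0.002,"ty":0.0005,"tz":-0.137,"spin":0}

```text
t: 3.0
ee_pos: [425.6, 349.8, 14.3]
orientation: [0.009, 3.141, 0.001]
ft_force: [0.5, 0.7, 0.2]
width: 87.6
grasp_force: 0.0
```

Run:
```python
from h import *
for i in range(2):
  o=ctrl.get_obs();print(o["t"],o["ee_pos"],o["ft_force"]); C=cam("wrist"); ctrl.get_image("wrist")
rect("tin_large","wrist",30,1,C)
```

```text
3.0 [425.60428884 349.83748996  14.33339791] [0.46729957 0.69279131 0.21425608]
3.05 [425.81823135 349.83096415  14.57151822] [-0.02893477 -0.09726169 -0.16633108]
tin_large 0.7 [318. 252.] centroid [418.5 348.3] rect [array([417.5, 348.3]), array([64.8, 59.9]), np.float64(88.7)]
```

apply_moves:
  targets:
    - {"tx":0,"ty":0,"tz":0,"spin":0}
    - {"tx":0,"ty":0,"tz":0,"spin":0}
    - {"tx":0,"ty":0,"tz":0,"spin":0}
    - {"tx":0,"ty":0,"tz":0,"spin":0}
    - {"tx":0,"ty":0,"tz":0,"spin":0}
    - {"tx":0,"ty":0,"tz":0,"spin":0}
    - {"tx":0,"ty":0,"tz":0,"spin":0}
    - {"tx":0,"ty":0,"tz":0,"spin":0}
  gripper: 1

```text
t: 3.95
ee_pos: [425.5, 349.2, 13.9]
orientation: [0.009, 3.141, 0.0]
ft_force: [-0.7, -1.7, 5.2]
width: 65.0
grasp_force: 30.0
```

Run:
```python
from h import *
o=ctrl.get_obs();print(o["t"],o["ee_pos"],o["width"],o["grasp_force"]); C=cam("wrist"); save("wrist","w2.png")
rect("tin_large","wrist",30,1,C)
# cutouts in top view: brown darker region ellipse
T=cam("top"); im=cv2.imread("pics/t1.png")
for n,(u,v),z in(("obl",(218,165),24),("small",(279,160),24),("large",(336,171),24),("med",(396,160),24)):
    print(n,w((u,v),z,T))
```

```text
3.95 [425.45461373 349.1986919   13.88425624] 65.02270580924386 30.00084936618805
tin_large 0.94 [321. 252.] centroid [418.1 349.5] rect [array([416.8, 349.7]), array([64.6, 58.4]), np.float64(88.9)]
obl [640.60638853 267.7484895   24.        ]
small [655.34751208  94.35619897  24.        ]
large [622.50505232 -67.74358923  24.        ]
med [ 654.97125089 -238.81246704   24.        ]
```

View pics/w2.png

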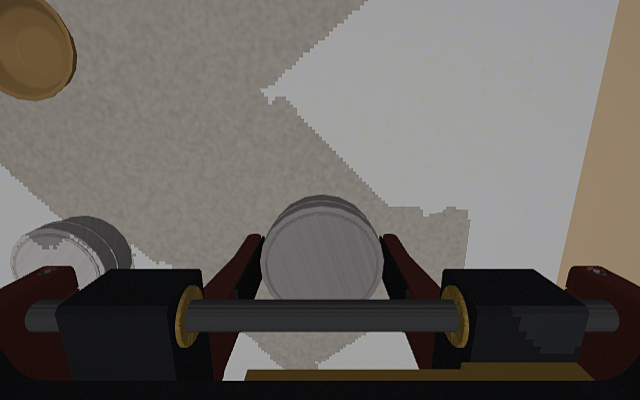

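Large tin gripped (width 65, lid centred at about (322,258)). Lifting it and travelling between the boxes to measure their cut-outs.

apply_moves:
  targets:
    - {"tx":0,"ty":0,"tz":0.025,"spin":0}
    - {"tx":0,"ty":0,"tz":0.065,"spin":0}
    - {"tx":0.02,"ty":-0.015,"tz":0.1,"spin":0}
    - {"tx":0.06,"ty":-0.045,"tz":0.12,"spin":0}
    - {"tx":0.1,"ty":-0.078,"tz":0.13,"spin":0}
    - {"tx":0.14,"ty":-0.11,"tz":0.13,"spin":0}
    - {"tx":0.18,"ty":-0.142,"tz":0.13,"spin":0}
    - {"tx":0.215,"ty":-0.17,"tz":0.13,"spin":0}

```text
t: 4.85
ee_pos: [638.6, 180.1, 143.5]
orientation: [-0.009, -3.141, -0.0]
ft_force: [0.4, 1.2, -1.9]
width: 65.7
grasp_force: 30.0
```

Run:
```python
from h import *
ctrl.get_image("wrist");ctrl.get_image("wrist")
o=ctrl.get_obs();print(o["t"],o["ee_pos"],o["width"],o["grasp_force"]); C=cam("wrist"); save("wrist","w3.png")
for k in("box_oblong","box_small"):
  rect(k,"wrist",24,1,C)
  for d in ctrl.pinpoint(k,"wrist"): print(k,d["score"],d["uv"],w(d["uv"],0,C))
```

```text
4.95 [641.83277631 177.66189513 143.49881049] 65.2917882382117 29.999354481697083
box_oblong 0.56 [421. 194.] centroid [636.4 272.5] rect [array([646.7, 270.2]), array([129.2, 108.1]), np.float64(11.5)]
box_oblong 0.69 [409.0, 187.0] [635.21520156 267.47515403   0.        ]
box_small 0.61 [230. 204.] centroid [644.9  90.3] rect [array([663.2,  98.7]), array([126.3, 111. ]), np.float64(7.6)]
box_small 0.92 [240.3, 208.7] [656.69266868  92.86451329   0.        ]
```

View pics/w3.png

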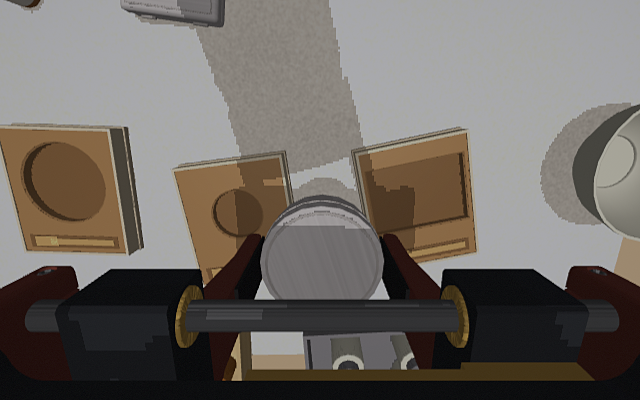

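The picture shows the large cut-out rim at about u 23–105, v 141–220. The small one spans about 213–263, 189–237, and the oblong's corners run from about (361,165) to (469,215). The held tin's lid spans u 261–383.

Run:
```python
from h import *
C=cam("wrist"); o=ctrl.get_obs(); print(o["ee_pos"])
f=lambda u,v,z=24:w((u,v),z,C)[:2].round(1)
print("large L R T B",f(23,181),f(105,184),f(62,141),f(68,220))
print("small",f(213,213),f(263,212),f(238,189),f(238,237))
print("obl",f(360,165),f(464,152),f(469,215),f(371,235))
z=o["ee_pos"][2]-13.9+30
print("held lid",f(261,258,z),f(383,258,z),f(322,208,z),f(322,211,z))
im=cv2.imread("pics/w3.png")
g=cv2.resize(im[120:270,0:300],None,fx=2.6,fy=2.6,interpolation=cv2.INTER_CUBIC); cv2.imwrite("pics/c3.png",g)
```

```text
[636.0753452  182.33758147 143.15640079]
large L R T B [616.  -97.3] [619.2 -20.9] [579.4 -52.3] [654.6 -63.7]
small [648.   77.8] [647.2 126.1] [624.4 103.8] [672.8 100. ]
obl [602.2 218.3] [590.7 312.9] [651. 325.] [671.2 231.1]
held lid [631.9 151.1] [632.1 214.7] [604.9 183. ] [606.5 183. ]
```

View pics/c3.png

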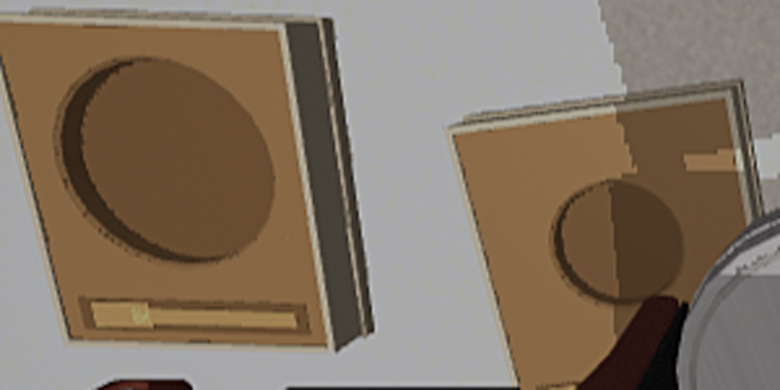

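Run:
```python
from h import *
f=lambda u,v,C,z=24:w((u,v),z,C)[:2].round(1)
for i in range(3):
  o=ctrl.get_obs(); C=cam("wrist"); im=ctrl.get_image("wrist"); print(o["t"],o["ee_pos"].round(1),o["qpos"].round(4),o["qvel"].round(3),f(64,181,C))
  cv2.imwrite("/tmp/w.png",im[:,:,::-1]); print(cv2.phaseCorrelate(cv2.cvtColor(cv2.imread("pics/w3.png"),6).astype(np.float32)[100:200],cv2.cvtColor(cv2.imread("/tmp/w.png"),6).astype(np.float32)[100:200]))
```

```text
5.2 [636.1 182.3 143.2] [ 2.6110e-01  5.6720e-01  1.5945e+00  3.0000e-04  9.8140e-01 -1.3049e+00] [ 0.009 -0.007 -0.002 -0.001 -0.    -0.002] [616.2 -58.9]
((-6.892267317674282, 8.992959078207598), 0.2905495686531067)
5.25 [636.2 182.6 143.4] [ 2.6140e-01  5.6700e-01  1.5943e+00  2.0000e-04  9.8130e-01 -1.3050e+00] [ 0.002 -0.001 -0.004  0.001  0.    -0.002] [616.4 -58.8]
((-7.2620469585511955, 8.305138372356438), 0.3396010514497757)
5.3 [636.3 182.6 143.5] [ 2.6150e-01  5.6690e-01  1.5941e+00  1.0000e-04  9.8130e-01 -1.3050e+00] [ 0.    -0.003 -0.004 -0.001 -0.001 -0.001] [616.7 -58.9]
((-7.803025108896293, 9.153965014664635), 0.22266612553596496)
```

```bash
cat >> h.py <<'E'
def inserts(im,C,amin=2500):
    "brown inserts wholly in view: rect in world at z=24; origin guess; plus dark cut-out ellipse"
    hsv=cv2.cvtColor(im,cv2.COLOR_RGB2HSV); m=((hsv[...,1]>85)&(hsv[...,0]<22)).astype(np.uint8)
    m=cv2.morphologyEx(m,cv2.MORPH_OPEN,np.ones((3,3),np.uint8)); 
    for c in cv2.findContours(m,0,cv2.CHAIN_APPROX_NONE)[0]:
        if cv2.contourArea(c)<amin: continue
        P=np.array([w(p[0],24,C)[:2] for p in c],np.float32); (cx,cy),(a,b),t=cv2.minAreaRect(P)
        if a<b: a,b,t=b,a,t-90
        t=(t+90)%180-90; ax=np.array([np.cos(np.radians(t)),np.sin(np.radians(t))])
        print("box px",np.round(cv2.boundingRect(c)),"ctr",round(cx,1),round(cy,1),"size",round(a,1),round(b,1),"yaw",round(t,1),"origin",(np.array([cx,cy])-10*ax).round(1))
        q=np.zeros_like(m); cv2.drawContours(q,[c],-1,1,-1); q=cv2.erode(q,np.ones((9,9),np.uint8))
        v=hsv[...,2]; th,_=cv2.threshold(v[q>0].reshape(-1,1),0,255,cv2.THRESH_OTSU)
        d=((v<th)&(q>0)).astype(np.uint8); d=cv2.morphologyEx(d,cv2.MORPH_OPEN,np.ones((5,5),np.uint8))
        cc=cv2.findContours(d,0,cv2.CHAIN_APPROX_NONE)[0]
        if cc:
            e=max(cc,key=cv2.contourArea); P=np.array([w(p[0],24,C)[:2] for p in cv2.convexHull(e)],np.float32)
            print("   cut",[np.round(x,1) for x in cv2.minAreaRect(P)], "circ",[np.round(x,1) for x in cv2.minEnclosingCircle(P)])
def settle():
    for _ in range(2): ctrl.get_image("wrist")
    o=ctrl.get_obs(); C=cam("wrist"); im=ctrl.get_image("wrist")
    print("t",round(o["t"],2),"tcp",o["ee_pos"].round(1),"ori",o["orientation"].round(3),"wid",round(o["width"],1),"ft",o["ft_force"].round(1),"qv",np.abs(o["qvel"]).max().round(3)); return o,C,im
E
python3 - <<'E'
from h import *
o,C,im=settle(); inserts(im,C)
T=cam("top"); inserts(cv2.cvtColor(cv2.imread("pics/t1.png"),4),T,500)
E
```

```text
t 5.45 tcp [636.9 182.3 143.8] ori [0.007 3.142 0.   ] wid 65.2 ft [-0.2 -0.5 -1.2] qv 0.005
box px [209 266 431 115] ctr 777.7 296.3 size 475.1 142.8 yaw 89.8 origin [777.7 286.3]
   cut [array([771.6, 489.8]), array([142.3,  65.8]), np.float64(18.1)] circ [array([776.2, 475.8]), np.float64(72.2)]
box px [  0 266  78 115] ctr 771.5 -123.4 size 155.0 77.8 yaw -15.6 origin [ 761.8 -120.7]
   cut [array([ 797.9, -139.7]), array([100.9,  61.1]), np.float64(21.2)] circ [array([ 791.7, -124.6]), np.float64(51.0)]
box px [171 164 111 135] ctr 673.7 97.9 size 134.5 98.8 yaw 6.9 origin [663.8  96.7]
   cut [array([688.5,  94.8]), array([ 31. , 112.9]), np.float64(69.5)] circ [array([685. ,  85.3]), np.float64(56.5)]
box px [354 140 116 159] ctr 667.9 275.7 size 158.8 98.7 yaw 11.5 origin [658.1 273.7]
   cut [array([676.7, 258.7]), array([141. ,  46.6]), np.float64(15.9)] circ [array([676.5, 259.7]), np.float64(73.7)]
box px [  0 133 121 124] ctr 633.5 -66.1 size 118.2 98.2 yaw -2.3 origin [623.5 -65.7]
   cut [array([622.8, -64.3]), array([77. , 75.9]), np.float64(15.1)] circ [array([623.4,
[... 950 characters left out ...]
ay([66.1, 71.9]), np.float64(11.7)] circ [array([637.9, 270.2]), np.float64(46.1)]
box px [260 137  38  42] ctr 664.8 97.2 size 116.9 97.7 yaw 7.0 origin [654.9  96. ]
   cut [array([654. ,  97.2]), array([45.2, 45.7]), np.float64(1.1)] circ [array([654.6,  96.2]), np.float64(25.0)]
box px [377 136  40  42] ctr 666.1 -239.8 size 116.6 97.5 yaw 6.6 origin [ 656.1 -240.9]
   cut [array([ 655.3, -240.3]), array([59.8, 60.4]), np.float64(87.5)] circ [array([ 655.7, -240.9]), np.float64(32.0)]
box px [281  73  76  54] ctr 845.2 -18.3 size 223.0 169.7 yaw 88.6 origin [845.  -28.3]
   cut [array([852.8,  61.3]), array([ 24.6, 130.5]), np.float64(88.6)] circ [array([852.9,  61.4]), np.float64(65.7)]
```

apply_moves:
  targets:
    - {"tx":-0.002,"ty":-0.025,"tz":0,"spin":0}
    - {"tx":-0.004,"ty":-0.065,"tz":0,"spin":0}
    - {"tx":-0.006,"ty":-0.11,"tz":0,"spin":0}
    - {"tx":-0.01,"ty":-0.155,"tz":0,"spin":0}
    - {"tx":-0.012,"ty":-0.2,"tz":-0.01,"spin":0}
    - {"tx":-0.015,"ty":-0.235,"tz":-0.03,"spin":0}
    - {"tx":-0.015,"ty":-0.248,"tz":-0.05,"spin":0}
    - {"tx":-0.015,"ty":-0.248,"tz":-0.06,"spin":0}

```text
t: 6.3
ee_pos: [621.5, -68.1, 82.3]
orientation: [-0.014, -3.14, -0.0]
ft_force: [0.3, -0.7, -1.5]
width: 65.3
grasp_force: 30.0
```

Run:
```python
from h import *
o,C,im=settle();inserts(im,C)
z=o["ee_pos"][2]-13.9+30; print([w(p,z,C)[:2].round(1) for p in((261,258),(383,258),(322,208))])
```

```text
t 6.4 tcp [621.4 -65.9  82.3] ori [-1.000e-02 -3.139e+00 -1.000e-03] wid 65.2 ft [-1.1  0.8 -0.4] qv 0.028
box px [  0 198 163 183] ctr 672.7 -275.6 size 206.7 107.0 yaw -41.8 origin [ 665.2 -268.9]
   cut [array([ 695.2, -300.6]), array([ 60.3, 138. ]), np.float64(69.3)] circ [array([ 698.5, -291.3]), np.float64(69.2)]
box px [245 194 395 187] ctr 686.0 37.3 size 342.8 169.9 yaw 89.7 origin [686.   27.3]
   cut [array([713.7, 133.4]), array([147.9, 106.9]), np.float64(89.7)] circ [array([729.9, 129.2]), np.float64(78.6)]
box px [204 157 236 142] ctr 630.5 -65.6 size 192.0 114.7 yaw 89.7 origin [630.5 -75.6]
   cut [array([674.1,   9.1]), array([38.2, 14.1]), np.float64(43.3)] circ [array([670.8,  12.6]), np.float64(19.1)]
[array([617.2, -97.2]), array([617.5, -33.6]), array([590.3, -65.2])]
```

apply_moves:
  targets:
    - {"tx":0,"ty":0,"tz":-0.015,"spin":0}
    - {"tx":0,"ty":0,"tz":-0.03,"spin":0}
    - {"tx":0,"ty":0,"tz":-0.04,"spin":0}
    - {"tx":0,"ty":0,"tz":-0.046,"spin":0}
    - {"tx":0,"ty":0,"tz":-0.05,"spin":0}
    - {"tx":0,"ty":0,"tz":-0.053,"spin":0}
    - {"tx":0,"ty":0,"tz":-0.053,"spin":0}
    - {"tx":0,"ty":0,"tz":-0.053,"spin":0}

```text
t: 7.25
ee_pos: [622.7, -66.5, 31.0]
orientation: [0.01, 3.141, -0.0]
ft_force: [0.6, -0.4, -0.6]
width: 65.3
grasp_force: 30.0
```

Run:
```python
from h import *
settle()
```

```text
t 7.35 tcp [622.7 -66.5  31.1] ori [ 0.01   3.141 -0.   ] wid 65.5 ft [-0.   0.2 -1.2] qv 0.002
```

apply_moves:
  targets:
    - {"tx":0,"ty":0.001,"tz":-0.001,"spin":0}
    - {"tx":0,"ty":0.001,"tz":-0.0025,"spin":0}
    - {"tx":0,"ty":0.001,"tz":-0.0025,"spin":0}
    - {"tx":0,"ty":0.001,"tz":-0.0025,"spin":0}
    - {"tx":0,"ty":0.001,"tz":-0.0025,"spin":0}
    - {"tx":0,"ty":0.001,"tz":-0.0025,"spin":0}
    - {"tx":0,"ty":0.001,"tz":-0.0025,"spin":0}
    - {"tx":0,"ty":0.001,"tz":-0.0025,"spin":0}

```text
t: 8.2
ee_pos: [622.5, -65.4, 28.2]
orientation: [0.009, 3.142, -0.0]
ft_force: [0.2, 0.6, -0.8]
width: 65.3
grasp_force: 30.0
```

apply_moves:
  targets:
    - {"tx":0,"ty":0,"tz":0,"spin":0}
    - {"tx":0,"ty":0,"tz":0,"spin":0}
    - {"tx":0,"ty":0,"tz":0,"spin":0}
    - {"tx":0,"ty":0,"tz":0,"spin":0}
    - {"tx":0,"ty":0,"tz":0.02,"spin":0}
    - {"tx":0,"ty":0,"tz":0.06,"spin":0}
    - {"tx":0,"ty":0,"tz":0.1,"spin":0}
    - {"tx":0,"ty":0,"tz":0.12,"spin":0}
  gripper: -1

```text
t: 9.0
ee_pos: [624.0, -65.6, 151.7]
orientation: [0.009, 3.137, -0.001]
ft_force: [0.3, 0.2, 0.5]
width: 87.7
grasp_force: 0.0
```

Run:
```python
from h import *
o,C,im=settle(); cv2.imwrite("pics/w4.png",im[:,:,::-1])
rect("tin_large","wrist",44,1,C)
```

```text
t 9.1 tcp [624.7 -65.7 151.8] ori [ 9.000e-03  3.135e+00 -1.000e-03] wid 88.2 ft [-0.   0.9 -0. ] qv 0.053
tin_large 0.72 [322. 199.] centroid [620.8 -65.2] rect [array([621.7, -65.1]), array([64.4, 67. ]), np.float64(89.7)]
```

View pics/w4.png

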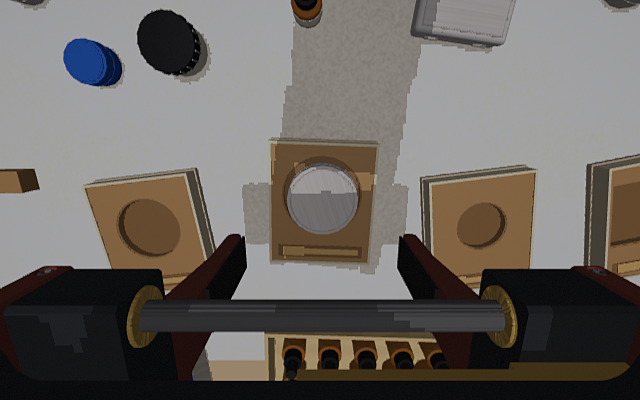

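The large tin sits flat in its cut-out at (322,199). Next is the medium tin.

apply_moves:
  targets:
    - {"tx":-0.018,"ty":0.025,"tz":0,"spin":0}
    - {"tx":-0.046,"ty":0.063,"tz":0,"spin":0}
    - {"tx":-0.074,"ty":0.102,"tz":0,"spin":0}
    - {"tx":-0.102,"ty":0.141,"tz":0,"spin":0}
    - {"tx":-0.13,"ty":0.18,"tz":0,"spin":0}
    - {"tx":-0.158,"ty":0.219,"tz":0,"spin":0}
    - {"tx":-0.185,"ty":0.256,"tz":-0.02,"spin":0}
    - {"tx":-0.195,"ty":0.271,"tz":-0.04,"spin":0}

```text
t: 10.0
ee_pos: [424.1, 207.2, 106.5]
orientation: [-0.006, -3.139, 0.001]
ft_force: [0.5, 0.1, -0.3]
width: 87.9
grasp_force: 0.0
```

Run:
```python
from h import *
o,C,im=settle()
rect("tin_medium","wrist",26,1,C);rect("tin_oblong","wrist",24,1,C)
for d in ctrl.pinpoint("tin_medium","wrist"): print(d["score"],d["uv"],w(d["uv"],0,C))
```

```text
t 10.1 tcp [423.2 205.9 104.8] ori [-0.004 -3.135  0.005] wid 87.9 ft [ 0.8 -0.3 -0.4] qv 0.055
tin_medium 0.59 [321. 219.] centroid [428.5 205.6] rect [array([429.8, 205.6]), array([52. , 51.9]), np.float64(45.2)]
tin_oblong 0.59 [155. 243.] centroid [450.6  62.7] rect [array([454.1,  62.5]), array([86.3, 59.7]), np.float64(82.2)]
tin_oblong 0.41 [ 15. 245.] centroid [452.5 -58.3] rect [array([452.4, -61.1]), array([24.5, 41.8]), np.float64(22.5)]
0.55 [318.8, 212.2] [429.87480945 203.343298     0.        ]
```

Run:
```python
from h import *
settle();o,C,im=settle()
rect("tin_medium","wrist",26,1,C)
```

```text
t 10.4 tcp [428.4 204.9 108.6] ori [0.012 3.141 0.   ] wid 87.6 ft [-0.9  0.3  0. ] qv 0.006
t 10.55 tcp [428.1 205.  108.6] ori [1.200e-02 3.141e+00 1.000e-03] wid 87.6 ft [-0.3 -0.6 -0.4] qv 0.007
tin_medium 0.9 [322. 212.] centroid [428.7 205.4] rect [array([429.6, 205.3]), array([51.7, 51.7]), np.float64(44.8)]
```

apply_moves:
  targets:
    - {"tx":0.002,"ty":0,"tz":-0.025,"spin":0}
    - {"tx":0.002,"ty":0,"tz":-0.055,"spin":0}
    - {"tx":0.002,"ty":0,"tz":-0.075,"spin":0}
    - {"tx":0.002,"ty":0,"tz":-0.088,"spin":0}
    - {"tx":0.002,"ty":0,"tz":-0.095,"spin":0}
    - {"tx":0.002,"ty":0,"tz":-0.095,"spin":0}
    - {"tx":0.002,"ty":0,"tz":-0.095,"spin":0}
    - {"tx":0.002,"ty":0,"tz":-0.095,"spin":0}

```text
t: 11.45
ee_pos: [430.0, 205.8, 14.0]
orientation: [0.009, 3.14, 0.001]
ft_force: [0.5, -0.1, 0.3]
width: 87.7
grasp_force: 0.0
```

apply_moves:
  targets:
    - {"tx":0,"ty":0,"tz":0,"spin":0}
    - {"tx":0,"ty":0,"tz":0,"spin":0}
    - {"tx":0,"ty":0,"tz":0,"spin":0}
    - {"tx":0,"ty":0,"tz":0,"spin":0}
    - {"tx":0,"ty":0,"tz":0,"spin":0}
    - {"tx":0,"ty":0,"tz":0,"spin":0}
    - {"tx":0,"ty":0,"tz":0,"spin":0}
    - {"tx":0,"ty":0,"tz":0,"spin":0}
  gripper: 1

```text
t: 12.25
ee_pos: [429.4, 205.6, 13.2]
orientation: [0.009, 3.142, 0.0]
ft_force: [-0.4, 0.2, 2.7]
width: 51.0
grasp_force: 30.0
```

apply_moves:
  targets:
    - {"tx":0,"ty":0,"tz":0.025,"spin":0}
    - {"tx":0,"ty":0,"tz":0.065,"spin":0}
    - {"tx":0.01,"ty":-0.02,"tz":0.1,"spin":0}
    - {"tx":0.03,"ty":-0.058,"tz":0.115,"spin":0}
    - {"tx":0.05,"ty":-0.1,"tz":0.12,"spin":0}
    - {"tx":0.07,"ty":-0.142,"tz":0.12,"spin":0}
    - {"tx":0.09,"ty":-0.18,"tz":0.12,"spin":0}
    - {"tx":0.1,"ty":-0.2,"tz":0.12,"spin":0}

```text
t: 13.05
ee_pos: [530.7, 2.7, 133.3]
orientation: [0.013, 3.14, -0.001]
ft_force: [0.6, 0.5, -0.7]
width: 50.8
grasp_force: 30.0
```

apply_moves:
  targets:
    - {"tx":0.015,"ty":-0.03,"tz":0,"spin":0}
    - {"tx":0.035,"ty":-0.07,"tz":0,"spin":0}
    - {"tx":0.057,"ty":-0.112,"tz":0,"spin":0}
    - {"tx":0.079,"ty":-0.154,"tz":0,"spin":0}
    - {"tx":0.1,"ty":-0.195,"tz":0,"spin":0}
    - {"tx":0.118,"ty":-0.23,"tz":-0.02,"spin":0}
    - {"tx":0.125,"ty":-0.246,"tz":-0.04,"spin":0}
    - {"tx":0.125,"ty":-0.246,"tz":-0.06,"spin":0}

```text
t: 13.85
ee_pos: [655.1, -243.4, 72.0]
orientation: [0.014, 3.141, -0.001]
ft_force: [0.8, -0.3, -0.5]
width: 51.5
grasp_force: 30.0
```

Run:
```python
from h import *
settle();o,C,im=settle(); cv2.imwrite("pics/w5.png",im[:,:,::-1])
z=o["ee_pos"][2]-13.5+26
for d in ctrl.outline_of("tin_medium","wrist")[:2]:
  print(d["score"],d["box"],[w(p,z,C)[:2].round(1) for p in((d["box"][0],260),(d["box"][2],260),(322,d["box"][1]))])
```

```text
t 13.95 tcp [ 651.9 -240.3   69.4] ori [-0.011 -3.136 -0.004] wid 51.6 ft [ 0.5  0.9 -0.7] qv 0.047
t 14.1 tcp [ 654.5 -240.1   73.7] ori [0.009 3.142 0.   ] wid 51.3 ft [-0.  -0.5 -0.3] qv 0.017
0.64 [271.1, 205.8, 372.5, 300.3] [array([ 653.2, -266.8]), array([ 653.4, -212.5]), array([ 623.2, -239.4])]
0.45 [366.8, 0.2, 415.6, 15.0] [array([ 653.4, -215.6]), array([ 653.5, -189.5]), array([ 531.7, -239. ])]
```

View pics/w5.png

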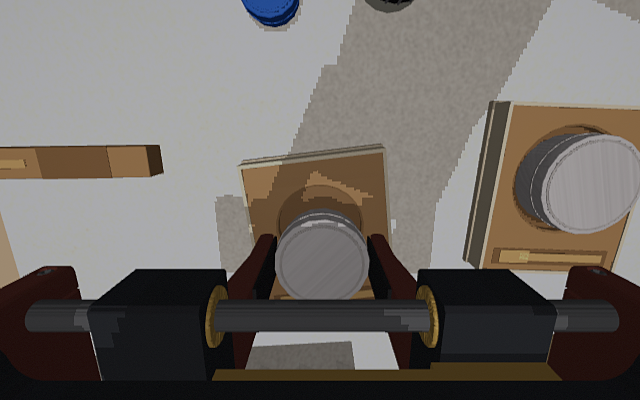

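Held medium tin hovers over its cut-out (lid centre at about (322,260), rim visible behind it at (320,205)). Lowering.

apply_moves:
  targets:
    - {"tx":0.001,"ty":0,"tz":-0.015,"spin":0}
    - {"tx":0.001,"ty":0,"tz":-0.028,"spin":0}
    - {"tx":0.001,"ty":0,"tz":-0.035,"spin":0}
    - {"tx":0.001,"ty":0,"tz":-0.04,"spin":0}
    - {"tx":0.001,"ty":0,"tz":-0.044,"spin":0}
    - {"tx":0.001,"ty":0,"tz":-0.044,"spin":0}
    - {"tx":0.001,"ty":0,"tz":-0.044,"spin":0}
    - {"tx":0.001,"ty":0,"tz":-0.044,"spin":0}

```text
t: 15.0
ee_pos: [655.7, -240.6, 29.6]
orientation: [0.01, 3.141, -0.0]
ft_force: [-0.8, 0.4, -0.2]
width: 51.4
grasp_force: 30.0
```

apply_moves:
  targets:
    - {"tx":0,"ty":0,"tz":-0.001,"spin":0}
    - {"tx":0,"ty":0,"tz":-0.001,"spin":0}
    - {"tx":0,"ty":0,"tz":-0.001,"spin":0}
    - {"tx":0,"ty":0,"tz":-0.001,"spin":0}
    - {"tx":0,"ty":0,"tz":0.02,"spin":0}
    - {"tx":0,"ty":0,"tz":0.06,"spin":0}
    - {"tx":0,"ty":0,"tz":0.1,"spin":0}
    - {"tx":0,"ty":0,"tz":0.12,"spin":0}
  gripper: -1

```text
t: 15.8
ee_pos: [657.0, -241.1, 153.1]
orientation: [0.009, 3.137, -0.003]
ft_force: [-0.0, -1.0, -0.2]
width: 87.8
grasp_force: 0.0
```

Run:
```python
from h import *
settle();o,C,im=settle()
rect("tin_medium","wrist",40,1,C); rect("tin_small","wrist",24,1,C); rect("jar","wrist",36,1,C)
```

```text
t 15.9 tcp [ 657.7 -241.3  153.3] ori [ 0.009  3.135 -0.004] wid 87.6 ft [0.5 0.5 0.5] qv 0.054
t 16.05 tcp [ 654.6 -240.1  147.8] ori [-9.00e-03 -3.14e+00 -1.00e-03] wid 87.8 ft [0.  0.2 0.2] qv 0.018
tin_medium 0.63 [321. 205.] centroid [ 655.4 -240.5] rect [array([ 656. , -240.3]), array([49.9, 52.4]), np.float64(89.7)]
tin_small 0.63 [283.  24.] centroid [ 503.1 -271.4] rect [array([ 504.4, -272. ]), array([36.8, 38.2]), np.float64(89.7)]
jar 0.63 [375.  17.] centroid [ 501.7 -196.5] rect [array([ 504.3, -194.5]), array([48.9, 29.2]), np.float64(89.7)]
```

apply_moves:
  targets:
    - {"tx":-0.02,"ty":-0.008,"tz":0,"spin":0}
    - {"tx":-0.055,"ty":-0.021,"tz":0,"spin":0}
    - {"tx":-0.095,"ty":-0.036,"tz":0,"spin":0}
    - {"tx":-0.135,"ty":-0.051,"tz":0,"spin":0}
    - {"tx":-0.175,"ty":-0.066,"tz":0,"spin":0}
    - {"tx":-0.205,"ty":-0.078,"tz":-0.01,"spin":0}
    - {"tx":-0.221,"ty":-0.084,"tz":-0.03,"spin":0}
    - {"tx":-0.221,"ty":-0.084,"tz":-0.04,"spin":0}
  gripper: -0.4

```text
t: 17.05
ee_pos: [431.7, -324.3, 107.5]
orientation: [-0.013, -3.139, -0.003]
ft_force: [-0.4, 0.5, -0.1]
width: 61.6
grasp_force: 0.0
```

Run:
```python
from h import *
settle();o,C,im=settle(); cv2.imwrite("pics/w6.png",im[:,:,::-1])
rect("tin_small","wrist",24,1,C)
```

```text
t 17.15 tcp [ 433.9 -323.9  107.6] ori [-1.100e-02 -3.139e+00 -3.000e-03] wid 61.3 ft [ 0.4 -0.3  0.6] qv 0.034
t 17.3 tcp [ 435.8 -324.4  109.4] ori [ 8.000e-03  3.141e+00 -1.000e-03] wid 61.6 ft [0.9 0.3 0.2] qv 0.01
tin_small 0.97 [321. 205.] centroid [ 431.  -324.9] rect [array([ 431.5, -325. ]), array([36.4, 40.2]), np.float64(89.8)]
tin_small 0.95 [369. 275.] centroid [ 496.9 -281.9] rect [array([ 498. , -282.5]), array([46.4, 19.2]), np.float64(13.0)]
tin_small 0.78 [232. 168.] centroid [ 399.1 -397.1] rect [array([ 399.3, -396.8]), array([37.3, 40.9]), np.float64(41.9)]
```

View pics/w6.png

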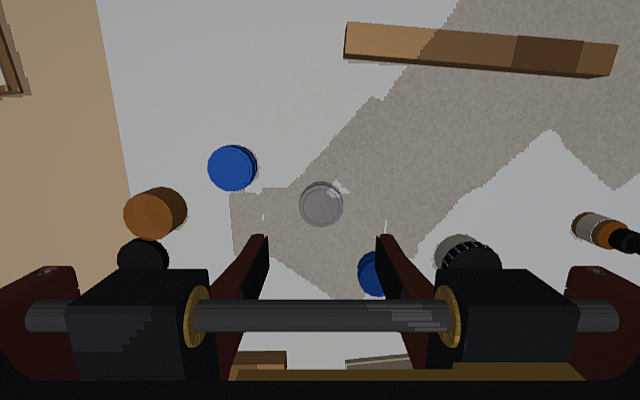

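The silver small tin is centred at (321,205), with the blue ones clear of the finger lines.

apply_moves:
  targets:
    - {"tx":-0.002,"ty":-0.0005,"tz":-0.025,"spin":0}
    - {"tx":-0.002,"ty":-0.0005,"tz":-0.055,"spin":0}
    - {"tx":-0.002,"ty":-0.0005,"tz":-0.075,"spin":0}
    - {"tx":-0.002,"ty":-0.0005,"tz":-0.088,"spin":0}
    - {"tx":-0.002,"ty":-0.0005,"tz":-0.095,"spin":0}
    - {"tx":-0.002,"ty":-0.0005,"tz":-0.095,"spin":0}
    - {"tx":-0.002,"ty":-0.0005,"tz":-0.095,"spin":0}
    - {"tx":-0.002,"ty":-0.0005,"tz":-0.095,"spin":0}

```text
t: 18.2
ee_pos: [433.1, -325.4, 15.1]
orientation: [0.009, 3.14, -0.002]
ft_force: [-0.9, -0.3, -0.8]
width: 61.7
grasp_force: 0.0
```

apply_moves:
  targets:
    - {"tx":0,"ty":0,"tz":0,"spin":0}
    - {"tx":0,"ty":0,"tz":0,"spin":0}
    - {"tx":0,"ty":0,"tz":0,"spin":0}
    - {"tx":0,"ty":0,"tz":0,"spin":0}
    - {"tx":0,"ty":0,"tz":0,"spin":0}
    - {"tx":0,"ty":0,"tz":0,"spin":0}
    - {"tx":0,"ty":0,"tz":0,"spin":0}
    - {"tx":0,"ty":0,"tz":0,"spin":0}
  gripper: 1

```text
t: 19.0
ee_pos: [432.5, -325.0, 14.4]
orientation: [0.009, 3.141, -0.0]
ft_force: [-0.8, 1.5, 5.9]
width: 36.9
grasp_force: 30.0
```

apply_moves:
  targets:
    - {"tx":0,"ty":0,"tz":0.025,"spin":0}
    - {"tx":0,"ty":0,"tz":0.065,"spin":0}
    - {"tx":0.01,"ty":0.02,"tz":0.1,"spin":0}
    - {"tx":0.03,"ty":0.058,"tz":0.115,"spin":0}
    - {"tx":0.05,"ty":0.098,"tz":0.12,"spin":0}
    - {"tx":0.07,"ty":0.138,"tz":0.12,"spin":0}
    - {"tx":0.09,"ty":0.174,"tz":0.12,"spin":0}
    - {"tx":0.1,"ty":0.19,"tz":0.12,"spin":0}

```text
t: 19.8
ee_pos: [533.5, -132.1, 134.1]
orientation: [0.006, 3.141, 0.001]
ft_force: [-0.2, -0.7, -0.8]
width: 37.1
grasp_force: 30.0
```

apply_moves:
  targets:
    - {"tx":0.015,"ty":0.028,"tz":0,"spin":0}
    - {"tx":0.034,"ty":0.065,"tz":0,"spin":0}
    - {"tx":0.056,"ty":0.106,"tz":0,"spin":0}
    - {"tx":0.078,"ty":0.147,"tz":0,"spin":0}
    - {"tx":0.1,"ty":0.19,"tz":0,"spin":0}
    - {"tx":0.116,"ty":0.22,"tz":-0.02,"spin":0}
    - {"tx":0.122,"ty":0.231,"tz":-0.04,"spin":0}
    - {"tx":0.122,"ty":0.231,"tz":-0.06,"spin":0}

```text
t: 20.6
ee_pos: [655.2, 98.4, 73.1]
orientation: [0.005, 3.141, 0.0]
ft_force: [-0.1, -0.1, -0.6]
width: 36.8
grasp_force: 30.0
```

Run:
```python
from h import *
settle();o,C,im=settle(); cv2.imwrite("pics/w7.png",im[:,:,::-1])
z=o["ee_pos"][2]-14.5+24
for d in ctrl.outline_of("tin_small","wrist")[:2]:
  print(d["score"],d["box"],[w(p,z,C)[:2].round(1) for p in((d["box"][0],265),(d["box"][2],265),(322,d["box"][1]))])
```

```text
t 20.7 tcp [652.   96.4  70.7] ori [-8.000e-03 -3.136e+00  1.000e-03] wid 37.3 ft [ 0.  -0.7 -1.1] qv 0.045
t 20.85 tcp [654.6  95.7  74.6] ori [ 0.01   3.141 -0.   ] wid 37.1 ft [ 0.6 -0.6 -0.2] qv 0.019
0.92 [287.5, 218.5, 355.2, 289.5] [array([657.7,  77.4]), array([657.9, 114.5]), array([631. ,  96.4])]
0.23 [20.0, 138.6, 145.4, 237.0] [array([656.9, -69.4]), array([ 6.573e+02, -6.000e-01]), array([590. ,  96.6])]
```

View pics/w7.png

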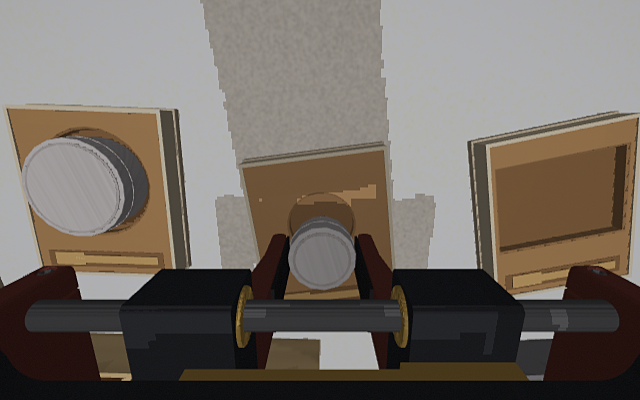

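Held small tin's lid is at (321,256) over its cut-out; it sits about 1.5 mm short in x, so I'll correct that while lowering.

apply_moves:
  targets:
    - {"tx":0.0015,"ty":0,"tz":-0.015,"spin":0}
    - {"tx":0.0015,"ty":0,"tz":-0.028,"spin":0}
    - {"tx":0.0015,"ty":0,"tz":-0.035,"spin":0}
    - {"tx":0.0015,"ty":0,"tz":-0.04,"spin":0}
    - {"tx":0.0015,"ty":0,"tz":-0.044,"spin":0}
    - {"tx":0.0015,"ty":0,"tz":-0.044,"spin":0}
    - {"tx":0.0015,"ty":0,"tz":-0.044,"spin":0}
    - {"tx":0.0015,"ty":0,"tz":-0.044,"spin":0}

```text
t: 21.75
ee_pos: [656.3, 96.1, 30.6]
orientation: [0.009, 3.141, 0.0]
ft_force: [-0.1, 0.3, -0.3]
width: 37.1
grasp_force: 30.0
```

apply_moves:
  targets:
    - {"tx":0,"ty":0,"tz":-0.0015,"spin":0}
    - {"tx":0,"ty":0,"tz":-0.0015,"spin":0}
    - {"tx":0,"ty":0,"tz":-0.0015,"spin":0}
    - {"tx":0,"ty":0,"tz":-0.0015,"spin":0}
    - {"tx":0,"ty":0,"tz":0.02,"spin":0}
    - {"tx":0,"ty":0,"tz":0.06,"spin":0}
    - {"tx":0,"ty":0,"tz":0.1,"spin":0}
    - {"tx":0,"ty":0,"tz":0.12,"spin":0}
  gripper: -1

```text
t: 22.55
ee_pos: [657.6, 96.3, 153.9]
orientation: [0.009, 3.137, 0.001]
ft_force: [0.6, 0.1, 0.3]
width: 87.5
grasp_force: 0.0
```

Run:
```python
from h import *
settle();o,C,im=settle(); print(o["qpos"])
rect("tin_small","wrist",38,1,C); inserts(im,C)
```

```text
t 22.65 tcp [658.2  96.4 154.1] ori [9.000e-03 3.135e+00 1.000e-03] wid 87.7 ft [-0.2  0.1 -0.5] qv 0.055
t 22.8 tcp [655.   96.  148.9] ori [-0.009 -3.14   0.   ] wid 87.8 ft [-0.4 -0.3  0. ] qv 0.019
[ 1.27488086e-01  5.60754893e-01  1.59039427e+00 -8.09164537e-06
  9.92231927e-01 -1.43733390e+00]
tin_small 0.64 [322. 203.] centroid [654.9  96.3] rect [array([655.1,  96.1]), array([36.3, 39.4]), np.float64(89.7)]
box px [172 322 468  59] ctr 838.9 190.5 size 524.8 77.5 yaw -88.8 origin [838.7 200.5]
   cut [array([860. , 374.2]), array([119.7,  14. ]), np.float64(89.7)] circ [array([857.1, 374.2]), np.float64(59.9)]
box px [  0 147  49 121] ctr 670.8 -196.8 size 128.2 47.7 yaw -15.9 origin [ 661.2 -194.1]
box px [263 143 115 127] ctr 665.6 96.8 size 118.2 99.0 yaw 6.9 origin [655.6  95.6]
   cut [array([675. ,  98.2]), array([88.7, 89.9]), np.float64(7.2)] circ [array([680. ,  97.5]), np.float64(58.3)]
box px [447 119 109 137] ctr 648.1 271.7 size 118.5 98.2 yaw 11.5 origin [638.3 269.7]
   cut [array([637.8, 268.8]), array([65.5, 88.7]), np.float64(11.4)] circ [array([637.8, 268.9]), np.float64(54.4)]
box px [ 90 112 117 126] ctr 633.4 -66.2 size 118.3 98.6 yaw -2.3 origin [623.4 -65.8]
   cut [array([618.8, -47.5]), array([77.4, 40.7]), np.float64(13.0)] circ [array([622.8, -64.8]), np.float64(38.7)]
```

apply_moves:
  targets:
    - {"tx":-0.012,"ty":-0.002,"tz":0,"spin":-8}
    - {"tx":-0.035,"ty":-0.007,"tz":0,"spin":-16}
    - {"tx":-0.065,"ty":-0.013,"tz":0,"spin":-24}
    - {"tx":-0.097,"ty":-0.02,"tz":0,"spin":-32}
    - {"tx":-0.13,"ty":-0.026,"tz":0,"spin":-40}
    - {"tx":-0.16,"ty":-0.032,"tz":0,"spin":-48}
    - {"tx":-0.185,"ty":-0.036,"tz":0,"spin":-56}
    - {"tx":-0.197,"ty":-0.038,"tz":0,"spin":-64}

```text
t: 23.7
ee_pos: [455.5, 57.6, 148.8]
orientation: [-1.679, -2.652, 0.004]
ft_force: [0.2, 0.4, -0.5]
width: 87.6
grasp_force: 0.0
```

apply_moves:
  targets:
    - {"tx":0,"ty":0,"tz":0,"spin":-8}
    - {"tx":0,"ty":0,"tz":-0.005,"spin":-16}
    - {"tx":0,"ty":0,"tz":-0.01,"spin":-24}
    - {"tx":0,"ty":0,"tz":-0.015,"spin":-31}
    - {"tx":0,"ty":0,"tz":-0.02,"spin":-35}
    - {"tx":0,"ty":0,"tz":-0.02,"spin":-35}
    - {"tx":0,"ty":0,"tz":-0.02,"spin":-35}
    - {"tx":0,"ty":0,"tz":-0.02,"spin":-35}

```text
t: 24.5
ee_pos: [458.8, 58.0, 130.0]
orientation: [-2.393, -2.035, 0.001]
ft_force: [0.4, -0.1, 0.5]
width: 87.8
grasp_force: 0.0
```

Run:
```python
from h import *
settle();o,C,im=settle(); cv2.imwrite("pics/w8.png",im[:,:,::-1])
y=cv2.Rodrigues(o["orientation"])[0][:,1]; print("closing dir",np.degrees(np.arctan2(y[1],y[0])), o["qpos"][5])
rect("tin_oblong","wrist",24,1,C)
```

```text
t 24.6 tcp [459.   58.1 130.2] ori [2.394 2.034 0.   ] wid 87.7 ft [-0.2  0.8  0.1] qv 0.005
t 24.75 tcp [459.   58.1 130.3] ori [2.394 2.033 0.   ] wid 87.9 ft [ 0.9 -0.2 -0.1] qv 0.004
closing dir -9.32246864348753 0.26279078123120964
tin_oblong 0.73 [320. 201.] centroid [458.2  60.9] rect [array([457.7,  59. ]), array([80.4, 53.8]), np.float64(81.2)]
```

View pics/w8.png

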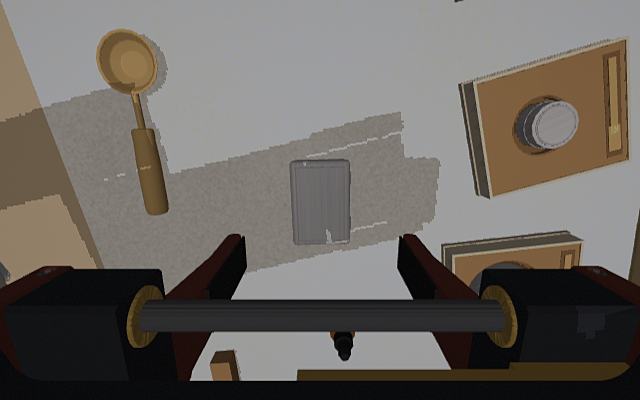

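The oblong tin is centred at (320,201), aligned with the fingers. The small tin also shows seated, at (548,125).

apply_moves:
  targets:
    - {"tx":-0.001,"ty":0,"tz":-0.025,"spin":0.5}
    - {"tx":-0.001,"ty":0,"tz":-0.06,"spin":0.5}
    - {"tx":-0.001,"ty":0,"tz":-0.09,"spin":0.5}
    - {"tx":-0.001,"ty":0,"tz":-0.107,"spin":0.5}
    - {"tx":-0.001,"ty":0,"tz":-0.1165,"spin":0.5}
    - {"tx":-0.001,"ty":0,"tz":-0.1165,"spin":0.5}
    - {"tx":-0.001,"ty":0,"tz":-0.1165,"spin":0.5}
    - {"tx":-0.001,"ty":0,"tz":-0.1165,"spin":0.5}

```text
t: 25.65
ee_pos: [458.7, 58.1, 14.6]
orientation: [2.385, 2.043, 0.002]
ft_force: [0.2, -0.5, 0.4]
width: 87.8
grasp_force: 0.0
```

apply_moves:
  targets:
    - {"tx":0,"ty":0,"tz":0,"spin":0}
    - {"tx":0,"ty":0,"tz":0,"spin":0}
    - {"tx":0,"ty":0,"tz":0,"spin":0}
    - {"tx":0,"ty":0,"tz":0,"spin":0}
    - {"tx":0,"ty":0,"tz":0,"spin":0}
    - {"tx":0,"ty":0,"tz":0,"spin":0}
    - {"tx":0,"ty":0,"tz":0,"spin":0}
    - {"tx":0,"ty":0,"tz":0,"spin":0}
  gripper: 1

```text
t: 26.45
ee_pos: [458.0, 58.1, 13.8]
orientation: [2.386, 2.043, 0.0]
ft_force: [-1.0, 0.0, 4.1]
width: 53.8
grasp_force: 29.9
```

apply_moves:
  targets:
    - {"tx":0,"ty":0,"tz":0.025,"spin":0}
    - {"tx":0,"ty":0,"tz":0.065,"spin":0}
    - {"tx":0.012,"ty":0.015,"tz":0.1,"spin":3}
    - {"tx":0.037,"ty":0.044,"tz":0.12,"spin":6}
    - {"tx":0.063,"ty":0.074,"tz":0.12,"spin":9}
    - {"tx":0.09,"ty":0.105,"tz":0.12,"spin":12}
    - {"tx":0.11,"ty":0.13,"tz":0.12,"spin":15}
    - {"tx":0.12,"ty":0.14,"tz":0.12,"spin":18}

```text
t: 27.25
ee_pos: [579.5, 200.4, 133.5]
orientation: [2.032, 2.395, 0.002]
ft_force: [-0.3, -0.8, -1.0]
width: 53.9
grasp_force: 29.9
```

apply_moves:
  targets:
    - {"tx":0.013,"ty":0.015,"tz":0,"spin":1}
    - {"tx":0.035,"ty":0.042,"tz":0,"spin":2}
    - {"tx":0.055,"ty":0.066,"tz":0,"spin":2}
    - {"tx":0.06,"ty":0.0715,"tz":-0.01,"spin":2}
    - {"tx":0.06,"ty":0.0715,"tz":-0.03,"spin":2}
    - {"tx":0.06,"ty":0.0715,"tz":-0.05,"spin":2}
    - {"tx":0.06,"ty":0.0715,"tz":-0.06,"spin":2}
    - {"tx":0.06,"ty":0.0715,"tz":-0.06,"spin":2}

```text
t: 28.05
ee_pos: [636.0, 268.4, 71.2]
orientation: [-1.994, -2.425, 0.007]
ft_force: [-0.4, 0.1, -0.2]
width: 53.7
grasp_force: 29.9
```

Run:
```python
from h import *
settle();o,C,im=settle(); cv2.imwrite("pics/w9.png",im[:,:,::-1])
y=cv2.Rodrigues(o["orientation"])[0][:,1]; print("closing dir",np.degrees(np.arctan2(y[1],y[0])))
z=o["ee_pos"][2]-13.8+24
for d in ctrl.outline_of("tin_oblong","wrist")[:2]:
  b=d["box"]; print(d["score"],b,[w(p,z,C)[:2].round(1) for p in((b[0],250),(b[2],250),(321,b[1]),(321,b[3]))])
inserts(im,C)
```

```text
t 28.15 tcp [637.8 269.2  73.7] ori [-1.995e+00 -2.426e+00  1.000e-03] wid 53.4 ft [-0.  -0.1 -1.5] qv 0.017
t 28.3 tcp [638.6 269.7  74.8] ori [1.995e+00 2.426e+00 2.000e-03] wid 53.8 ft [ 0.2  0.1 -0.1] qv 0.002
closing dir 11.151993222483112
0.82 [269.2, 185.4, 372.6, 299.5] [array([609.7, 270.2]), array([664.3, 281. ]), array([630.2, 310.4]), array([642.9, 245.9])]
box px [218 266 422 115] ctr 742.6 200.4 size 355.3 108.0 yaw 11.1 origin [732.8 198.5]
   cut [array([881.2, 229.2]), array([ 67.3, 101.5]), np.float64(14.2)] circ [array([871.5, 226.8]), np.float64(54.6)]
box px [  0 266  96 115] ctr 430.7 139.7 size 109.4 74.9 yaw -81.4 origin [429.2 149.6]
   cut [array([423.5, 107. ]), array([29.4, 37.4]), np.float64(11.2)] circ [array([428.1, 108.9]), np.float64(20.0)]
box px [223 157 222 191] ctr 669.3 260.1 size 185.0 145.2 yaw -4.1 origin [659.3 260.9]
   cut [array([702.1, 248.7]), array([13.8, 58.3]), np.float64(33.2)] circ [array([701.4, 248.2]), np.float64(29.6)]
```

View pics/w9.png

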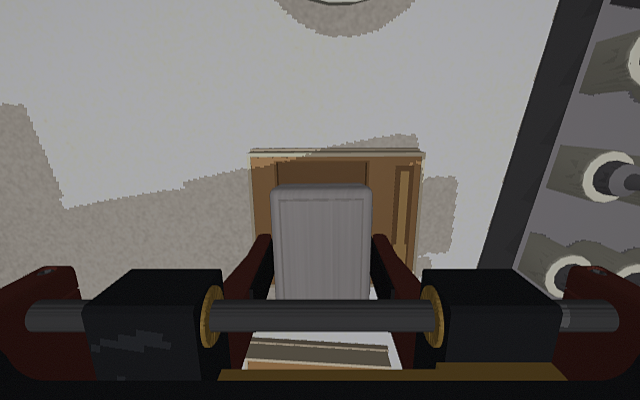

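Held oblong tin is aligned over its cut-out (cut-out edge at u 277–368, row 160; lid at u 271–372). Lowering.

apply_moves:
  targets:
    - {"tx":-0.0005,"ty":0.001,"tz":-0.015,"spin":0}
    - {"tx":-0.0005,"ty":0.001,"tz":-0.028,"spin":0}
    - {"tx":-0.0005,"ty":0.001,"tz":-0.036,"spin":0}
    - {"tx":-0.0005,"ty":0.001,"tz":-0.042,"spin":0}
    - {"tx":-0.0005,"ty":0.001,"tz":-0.046,"spin":0}
    - {"tx":-0.0005,"ty":0.001,"tz":-0.046,"spin":0}
    - {"tx":-0.0005,"ty":0.001,"tz":-0.046,"spin":0}
    - {"tx":-0.0005,"ty":0.001,"tz":-0.046,"spin":0}

```text
t: 29.2
ee_pos: [637.5, 270.6, 27.7]
orientation: [1.995, 2.427, 0.0]
ft_force: [-0.2, -0.7, 0.7]
width: 53.4
grasp_force: 30.0
```

Release with a partial opening (about 70 mm), then lift.

apply_moves:
  targets:
    - {"tx":0,"ty":0,"tz":0,"spin":0}
    - {"tx":0,"ty":0,"tz":0,"spin":0}
    - {"tx":0,"ty":0,"tz":0,"spin":0}
    - {"tx":0,"ty":0,"tz":0,"spin":0}
    - {"tx":0,"ty":0,"tz":0.02,"spin":0}
    - {"tx":0,"ty":0,"tz":0.06,"spin":0}
    - {"tx":0,"ty":0,"tz":0.1,"spin":0}
    - {"tx":0,"ty":0,"tz":0.12,"spin":0}
  gripper: -0.6

```text
t: 30.0
ee_pos: [639.1, 271.2, 151.5]
orientation: [1.994, 2.425, 0.007]
ft_force: [0.4, 0.1, -0.1]
width: 70.6
grasp_force: 0.0
```

apply_moves:
  targets:
    - {"tx":-0.02,"ty":0.01,"tz":0.02,"spin":0}
    - {"tx":-0.05,"ty":0.02,"tz":0.04,"spin":0}
    - {"tx":-0.09,"ty":0.04,"tz":0.07,"spin":0}
    - {"tx":-0.13,"ty":0.06,"tz":0.09,"spin":0}
    - {"tx":-0.16,"ty":0.07,"tz":0.1,"spin":0}
    - {"tx":-0.18,"ty":0.08,"tz":0.1,"spin":0}
    - {"tx":-0.18,"ty":0.08,"tz":0.1,"spin":0}
    - {"tx":-0.18,"ty":0.08,"tz":0.1,"spin":0}

```text
t: 30.8
ee_pos: [457.6, 350.6, 247.9]
orientation: [1.993, 2.427, 0.001]
ft_force: [-0.1, -0.6, -0.0]
width: 70.3
grasp_force: 0.0
```

Run:
```python
from h import *
settle()
for n in("side","top"):
  im=ctrl.get_image(n); C=cam(n)
  if n=="top": crop=im[120:280,150:500]; T=im
  else: crop=im[80:320,200:520]
  cv2.imwrite(f"pics/f_{n}.png",cv2.resize(crop,None,fx=2.2,fy=2.2,interpolation=2)[:,:,::-1])
C=cam("top")
for k,h in dict(tin_large=44,tin_medium=40,tin_small=38,tin_oblong=38,jar=36).items(): rect(k,"top",h,.95,C)
```

```text
t 30.9 tcp [458.3 350.2 247.5] ori [ 1.996  2.426 -0.   ] wid 70.3 ft [ 0.4  0.1 -0.9] qv 0.008
tin_large 0.79 [335. 170.] centroid [621.4 -63.9] rect [array([621.8, -65.5]), array([64. , 72.6]), np.float64(89.7)]
tin_large 0.26 [340. 230.] centroid [452.3 -76. ] rect [array([452.6, -76.8]), array([24.1, 27. ]), np.float64(89.3)]
tin_medium 0.85 [397. 158.] centroid [ 654.9 -238.5] rect [array([ 654.9, -238.6]), array([49.7, 57. ]), np.float64(44.7)]
tin_small 0.61 [459. 251.] centroid [ 398.7 -390.5] rect [array([ 399. , -390.4]), array([37.5, 41. ]), np.float64(42.4)]
tin_small 0.58 [278. 159.] centroid [653.1  95.7] rect [array([653.3,  96. ]), array([43.2, 38.3]), np.float64(19.3)]
tin_small 0.53 [383. 217.] centroid [ 488.4 -193.2] rect [array([ 488.8, -192.9]), array([43.4, 44.6]), np.float64(87.9)]
tin_oblong 0.74 [217. 166.] centroid [634.6 268.2] rect [array([634.6, 268.1]), array([57.4, 81. ]), np.float64(10.9)]
jar 0.64 [382. 218.] centroid [ 486.9 -191.7] rect [array([ 487.8, -191.8]), array([46.2, 47.4]), np.float64(87.9)]
jar 0.42 [335. 170.] centroid [623.  -64.4] rect [array([623.2, -64.1]), array([64.8, 69.4]), np.float64(71.3)]
```

View pics/f_side.png

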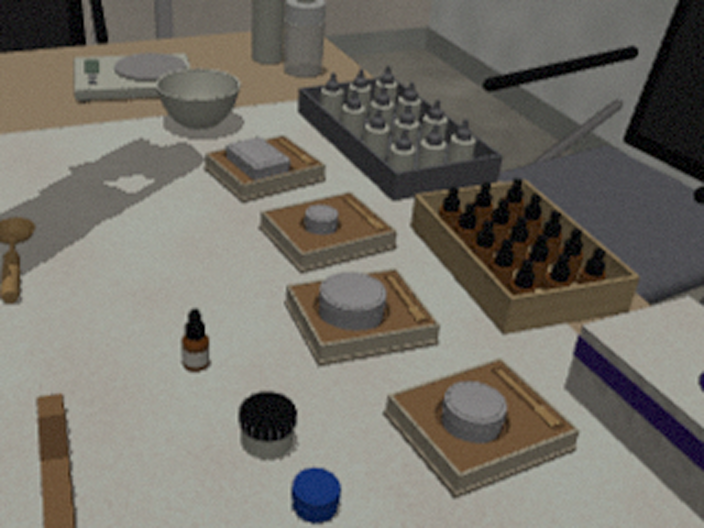

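View pics/f_top.png

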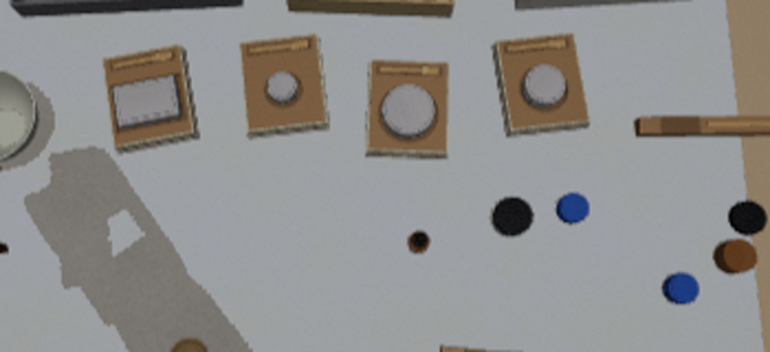

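The pictures show all four tins level in their own cut-outs, each within about 4 mm of centre. The jar and dropper stand where they were, and the gripper is clear.

```bash
python3 -c "
from workcell import ctrl
print(ctrl.close_job())"
```

```text
the job is handed in; nothing more can be done
None
```

All four tins are in their matching boxes, lid up and level in the final pictures; the jar and dropper were not moved, and the job was handed in at about 31 s (no verdict was returned).

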